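# Clamp a plaster casting mould in the screw clamp

### The arm

A 6-joint arm with a two-finger parallel gripper is mounted at the origin on the work surface. World frame = base frame: x ahead of the robot, y to its left, z up, the work surface at z = 0. Lengths are in mm, angles in rad, forces in N, time in s.
With the tool pointing down it reaches from about 225 to 725 mm from the base axis. Payload 3.1 kg.
Tool frame: the origin (TCP) lies midway between the tips of the shut fingers; the grasp point (between the pads) lies 19 mm behind it; z points along the fingers, y is the line along which they close (so a half turn about z gives the same grasp; the last joint's range is limited). The gripper opens to 85 mm and grips with 20 to 120 N. Pads are 22 mm wide; open, the fingers measure 114 mm over their backs; the gripper's body (76 mm by 85 mm) begins 54 mm behind the grasp point. The pads swing forward as they close: fully open they stand 13 mm farther back than shut.
Start: joints at [1.073, 0.048, 0.099, 1.622, 0, 1.443], TCP at [189.757, 489.5, 231.312] pointing down, gripper open.
Joint ranges: [-2.91, 2.91], [-0.99, 1.94], [-1.21, 1.42], [-2.12, 2.29], [-1.49, 1.47], [-3.14, 3.14]. Speed limits (rad/s): [2.79, 2.79, 3.14, 3.14, 3.14, 3.14].

### API

Orientations are given as a unit quaternion [w, x, y, z].
In Python, from rig import env gives the robot as it stands. Calls block until the motion is done:
- env.move_pose(position, orientation): joint-space move of the TCP to a pose.
- env.move_l(position, ori=None, rate=150): straight line of the TCP; ori=None keeps the orientation; rate is the mean speed in mm/s.
- env.set_joints(angles): joint-space move.
- env.command_gripper(opening, strength=None): finger opening in mm; strength is the grip in N (None keeps the last); returns when the fingers have stopped.
- env.dwell(seconds).
- env.inverse_kinematics(position, orientation): joint angles nearest the present ones, or None.
- env.capture(name): name is "scene" or "side" or "wrist"; returns a dict with "color" (420x560x3 uint8, red, green, blue), "fx", "fy", "cx", "cy" (pixels), "R" (3x3) and "t" (3): a world point X has camera coordinates R X + t. Camera axes: x right, y down, z forward; pixel columns grow to the right and rows downward; lengths in mm; the calibration is good to about 2 mm. A picture is of the moment at which its call begins. There is no depth.
A pose or a line that the arm cannot do raises env.PlanningError and nothing moves.
- env.close_job(): hands the job in; it is judged then, once.
Readings, each from a call of its own:
- env.get_clock(): time.
- env.get_q(): joint angles.
- env.get_dq(): joint speeds.
- env.get_joint_efforts(): joint torques, N m.
- env.get_tcp_pos(): TCP position.
- env.get_tool_rot(): TCP orientation.
- env.get_wrist_force(): force on the tool from outside, world axes, zero at the start.
- env.get_wrist_torque(): the same for the moment, N m.
- env.get_finger_gap(): finger opening in mm.
- env.get_finger_force(): force on a finger pad.
Only numpy, scipy, OpenCV 4.12 (cv2) and the standard library are available. Lean on these libraries where they do the work, as an engineer would, in place of code of your own. Each camera call takes 0.05 s, during which the arm holds its last target. There are 200 camera calls.

### The job

Stand the plaster mould upright on the bed of the screw clamp, lengthwise between the two jaws and centred across their width; set it down gently, because plaster chips if it is dropped. Let go of it, then wind the crank clockwise until the sliding jaw has pushed the mould against the fixed jaw and holds it firmly between both, but stop as soon as it is firm, because plaster cracks if overtightened. Let go of the crank, and leave the other things on the table where they are.

Things in the scene. Friction and masses are not known exactly. Their poses are not given: they have to be found in the camera images.
- vise: Grey iron screw clamp (bench vise), fixed. Origin under its base, at table height; y along the screw, from the crank (-y) to the fixed jaw (+y), x across. Base 140 mm in x, y -145 to +125. Bed top: z = 30, 100 mm in x. Jaws: 100 mm in x, tops at z = 130. The fixed jaw's wooden face is pinned somewhere between y = +72 and +84 (varies, not reported).
- jaw: Sliding jaw, moves only along the vise's y, driven by the crank. Origin: foot of its wooden clamping face (100 mm wide, 85 mm tall) on the bed, mid-width; axes as the vise. The face looks to +y; the jaw is 38 mm thick behind it, 100 mm tall. The face has a stiff rubber cushion (1 mm per 45 N). About 100 N holds the mould firmly, 30 N is the least that will do, and more than 250 N cracks it.
- crank (a joint): Crank angle q in rad, 0 to 5.5 at the start; grows clockwise as seen from the crank end (looking along vise +y). The sliding jaw goes 3.8 mm per rad (24 mm a turn) towards the fixed jaw; its face is near y = -66 mm + 3.8 q. At 0 the arm points up; at q the grip is at x = 52 sin q, z = 100 + 52 cos q mm in the vise frame. It stays where it is left (it springs back a little if wound hard).
- crank_axis (a point): Point on the screw axis in the plane of the grip's middle: centre of the grip's circle (x = 0, y = -210, z = 100 mm in the vise frame; axes as the vise). Push needed at the grip: about 6 N to wind freely; under 1 N more while the mould is pushed along the bed; about 13 N when it is held firmly (100 N between the jaws): stop; about 24 N cracks it (250 N).
- crank_grip (a point): Middle of the crank's round wooden grip, 24 mm thick, 78 mm long, parallel to the screw, spinning freely on its pin so it can be held while carried round. It circles the screw axis at 52 mm radius, 48 to 152 mm above the table, at y = -210 mm in the vise frame; it extends 45 mm towards the crank arm and 33 mm away from it. Site axes turn with the crank: z outward along the arm, y = vise y.
- mould: Two-part plaster mould, a loose off-white block standing upright: 60 mm in x, 90 mm in y (its length), 100 mm in z, 0.4 to 0.7 kg; a seam round its middle, a round pouring hole on top. Origin: centre of its underside, z up. In the clamp its length goes along the screw, either way round. Its 60 mm width is the side to grip.
- plate: White ceramic plate, 180 mm across, 22 mm high; leave alone. Origin under its centre.
- figurine: Unglazed clay animal figure, about 64 mm wide and 105 mm tall; leave alone. Origin under its centre.
- glaze_jar: Lidded jar, 64 mm across, 85 mm tall; leave alone. Origin under its centre.
- bat: Flat plaster slab, 150 x 110 x 22 mm; leave alone. Origin under its centre.
- palette: Round metal paint palette, 150 mm across, 9 mm high; leave alone. Origin under its centre.
- brush: Paint brush, 190 mm long, lying along its x; leave alone.
- bowl: White ceramic bowl, 120 mm across, 55 mm high; leave alone. Origin under its centre.
Things that resemble listed ones, but are neither listed nor needed, are in the scene too. Leave any blue look-alike of the mould alone.

How it is judged:
By the outcome, as a careful person would: the job done as asked, in the order asked, and still so for the second after the job is handed in, with the robot touching nothing.
It also fails if it takes over 72 s, if anything falls off the work surface, if the arm or the gripper's body presses on something with over 40 N, if the wrist force passes 120 N, or if a joint passes its speed limit or range.

## Working session

There is one attempt and no reset: what is moved stays moved. The work goes in short steps, each a Python script; the robot and the scene stay as the last script left them, time stands still between calls to the robot, and variables do not carry over. Pictures are saved under pics/ and viewed, at most 12 in all, crops included, and the job is handed in when it is done.

```bash
ls; mkdir -p pics; cat > h.py <<'E'
from rig import env
import numpy as np, cv2, json
def snap(n,f):
    d=env.capture(n); cv2.imwrite(f'pics/{f}.png',d['color'][:,:,::-1]); 
    json.dump({k:np.asarray(v).tolist() for k,v in d.items() if k!='color'},open(f'pics/{f}.json','w')); return d
def P(f):
    d=json.load(open(f'pics/{f}.json')); K=np.array([[d['fx'],0,d['cx']],[0,d['fy'],d['cy']],[0,0,1]]); return K,np.array(d['R']),np.array(d['t'])
def ray(f,px):
    K,R,t=P(f); v=R.T@np.linalg.inv(K)@np.array([px[0],px[1],1.]); return -R.T@t, v/np.linalg.norm(v)
def tri(obs):
    A=0;b=0
    for f,px in obs:
        c,v=ray(f,px); M=np.eye(3)-np.outer(v,v); A=A+M; b=b+M@c
    X=np.linalg.solve(A,b)
    return X,[np.linalg.norm(np.cross(X-ray(f,p)[0],ray(f,p)[1])) for f,p in obs]
def atz(f,px,z):
    c,v=ray(f,px); return c+v*(z-c[2])/v[2]
def proj(f,X):
    K,R,t=P(f); p=K@(R@np.asarray(X,float)+t); return p[:2]/p[2]
E
python3 - <<'E'
from h import *
a=snap('scene','scene');b=snap('side','side');snap('wrist','wrist')
for f in('scene','side'):
    K,R,t=P(f);print(f,-R.T@t,R[2],K[0,0])
cv2.imwrite('pics/both.png',cv2.resize(a['color'],(800,600),interpolation=cv2.INTER_CUBIC)[:,:,::-1])
cv2.imwrite('pics/sideb.png',cv2.resize(b['color'],(800,600),interpolation=cv2.INTER_CUBIC)[:,:,::-1])
print(env.get_tool_rot(),env.get_clock(),env.get_wrist_force())
E
```

```text
pics
scene [1232.65684485  389.10189129  982.64016278] [-0.5997032  -0.30196566 -0.74106195] 401.9227721047291
side [ -47.7805527  -739.38659814 1133.72652086] [ 0.41955708  0.53784227 -0.73123016] 480.89378529751826
[-2.74387319e-04  1.83827442e-01  9.82958074e-01 -9.06428328e-04] 0.15 [ 0.39531656 -0.19013409 -1.08095674]
```

View pics/both.png

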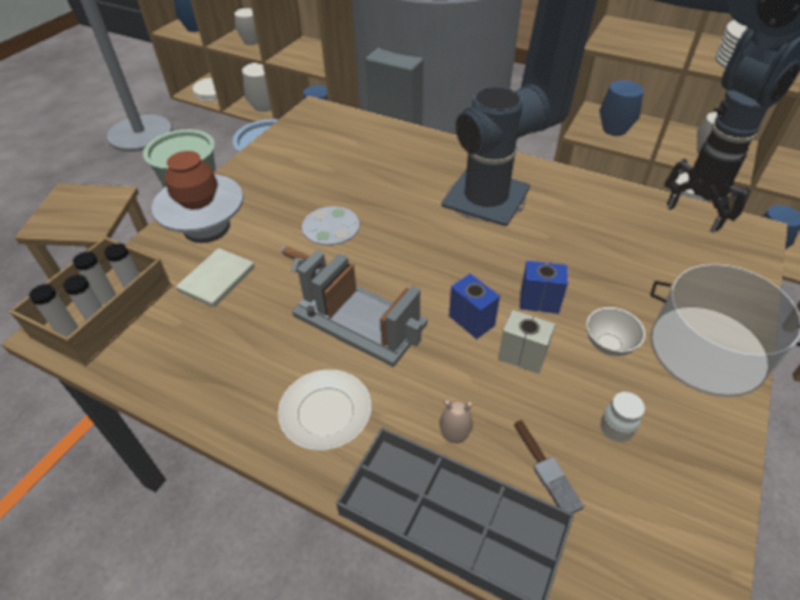

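View pics/sideb.png

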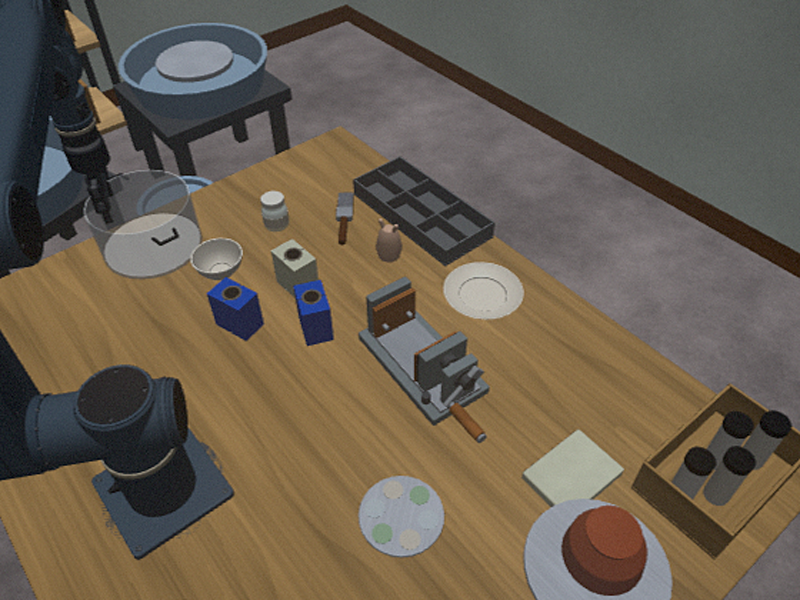

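The scene view (800×600 scale) shows these candidates for the mould: the off-white block at (527,340), a blue look-alike at (474,305) and another at (544,287). I choose the off-white one. The vise is at (360,305), with its crank grip at the far end near (293,253). I'll take enlarged crops next.

```bash
python3 - <<'E'
import cv2,numpy as np
def crop(f,x,y,w,h,s,o):
    i=cv2.imread(f'pics/{f}.png')[y:y+h,x:x+w]; return cv2.resize(i,None,fx=s,fy=s,interpolation=cv2.INTER_CUBIC)
# vise crops x4 ; 
a=crop('scene',190,160,120,100,6,0);b=crop('side',240,185,120,130,4.6,0)
cv2.imwrite('pics/va.png',a)
cv2.imwrite('pics/vb.png',b)
m=np.hstack([crop('scene',305,175,100,100,4,0),crop('side',140,160,100,100,4,0)]);cv2.imwrite('pics/m.png',m)
print(a.shape,b.shape,m.shape)
E
```

```text
(600, 720, 3) (598, 552, 3) (400, 800, 3)
```

View pics/va.png

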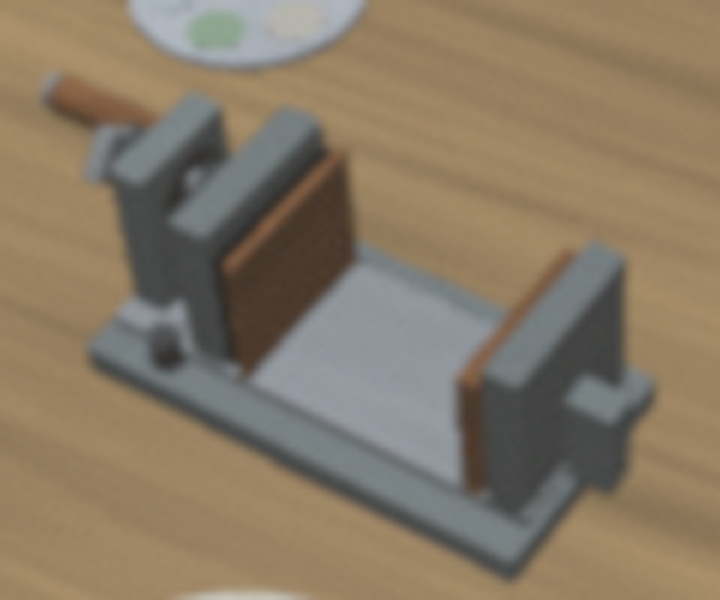

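View pics/vb.png

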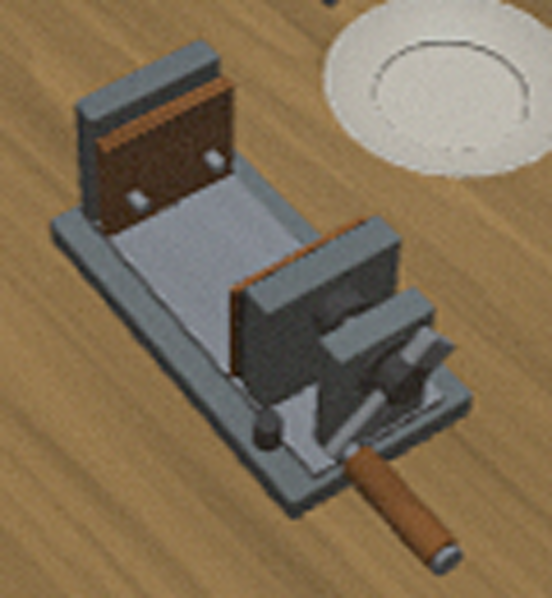

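View pics/m.png

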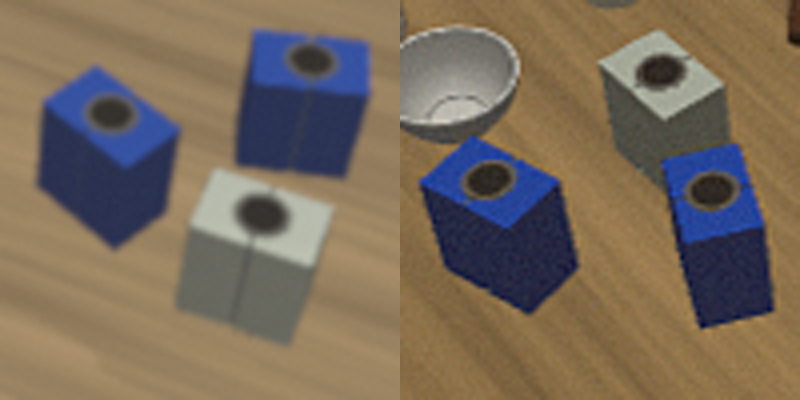

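The crops show the off-white mould, with its seam midway along the long faces and the hole at scene crop (262,214) and side crop (661,72). Vise and jaw corners are readable, and the grip's end is at side crop (445,558). I'll triangulate the mould corners without assuming heights, then fit both poses.

```bash
cat > m.py <<'E'
from h import *
from scipy.optimize import least_squares
A=lambda x,y:('scene',(190+x/6-.4,160+y/6-.4)); B=lambda x,y:('side',(240+x/4.6-.4,185+y/4.6-.4))
C=lambda x,y:('scene',(305+x/4-.4,175+y/4-.4)); D=lambda x,y:('side',(140+(x-400)/4-.4,160+y/4-.4))
pairs=[(C(188,228),D(724,84)),(C(313,268),D(658,30)),(C(335,206),D(598,65)),(C(215,168),D(668,120)),(C(262,214),D(661,72))]
X=[tri(p) for p in pairs]
for x,e in X: print(np.round(x,1),np.round(e,1))
T=[x[0] for x in X]
print('edges',[round(np.linalg.norm(T[i]-T[(i+1)%4])) for i in range(4)])
for n,p in dict(gripend=(A(45,90),B(445,558)),jawtopback_p=(A(172,215),B(400,240)),face_fix_p=(A(462,382),B(233,88)),fixbot_p=(A(470,488),B(233,174))).items():
    x,e=tri(p);print(n,np.round(x,1),np.round(e,1))
def fit(model,obs,p0):
    f=lambda p:np.concatenate([proj(o[0],model(p,l))-o[1] for l,o in obs])
    r=least_squares(f,p0,loss='soft_l1'); return r.x,f(r.x).reshape(-1,2)
def rot(p,l): c,s=np.cos(p[2]),np.sin(p[2]); return np.array([p[0]+c*l[0]-s*l[1],p[1]+s*l[0]+c*l[1],l[2]])
# mould: long axis y ; corner order
yl=(T[1]-T[0]); yaw=np.arctan2(-yl[0],yl[1])
ob=[]
for (sx,sy),pr in zip([(1,-1),(1,1),(-1,1),(-1,-1)],pairs[:4]):
    ob+=[((30*sx,45*sy,100),o) for o in pr]
ob+=[((0,0,100),o) for o in pairs[4]]+[((30,-45,0),C(176,308)),((30,45,0),C(290,346))]
mp,r=fit(rot,ob,[T[4][0],T[4][1],yaw]); print('mould',mp,np.abs(r).max())
def vm(p,l):
    l=list(l); 
    if isinstance(l[1],tuple): l[1]=p[3 if l[1][0]=='j' else 4]+l[1][1]
    return rot(p,l)
vo=[((70,125,0),A(515,580)),((70,-145,0),A(90,366)),((-70,-145,0),B(295,518)),((70,-145,0),B(470,410)),((-70,125,0),B(53,242)),
((-50,('j',0),115),A(345,155)),((50,('j',0),115),A(228,268)),((50,('j',0),30),A(243,372)),((-50,('j',0),30),A(355,252)),
((-50,('j',-38),130),A(285,105)),((50,('j',-38),130),A(172,215)),((50,('j',-38),130),B(400,240)),((-50,('j',-38),130),B(256,312)),
((-50,('f',0),115),B(103,152)),((50,('f',0),115),B(233,88)),((-50,('f',0),30),B(105,232)),((50,('f',0),30),B(233,174)),((50,('f',0),115),A(460,382)),((50,('f',0),30),A(468,488))]
g=T[4]; vp,r=fit(vm,vo,[500,0,-.5,-50,78]); print('vise',vp); print(np.round(r,1).tolist())
e=tri((A(45,90),B(445,558)))[0]
c,s=np.cos(vp[2]),np.sin(vp[2]); d=e[:2]-vp[:2]; print('gripend in vise',c*d[0]+s*d[1],-s*d[0]+c*d[1],e[2])
print('q from jaw',(vp[3]+66)/3.8)
E
python3 m.py
```

```text
[507.2 228.2  95. ] [1. 1.]
[502.6 317.4  94.3] [2.5 2.5]
[442.3 313.9  94.6] [3.2 3.2]
[449.  224.4  96.6] [3.8 3.8]
[474.9 270.4  97.9] [2.3 2.3]
edges [89, 60, 90, 58]
gripend [ 483.9 -321.7   67.3] [2. 2.]
jawtopback_p [ 582.5 -169.4  127.4] [2.5 2.5]
face_fix_p [599.7   2.4 108.7] [2.7 2.7]
fixbot_p [599.5   2.2  26.1] [3.8 3.8]
mould [4.75863678e+02 2.71321989e+02 6.15869815e-02] 1.8883631817247704
vise [ 5.43041905e+02 -7.79493949e+01 -8.10905592e-02 -4.94403796e+01
  8.31395355e+01]
[[-0.7, 0.6], [-0.6, 0.4], [-1.3, 1.0], [-0.1, 0.4], [-1.5, -0.6], [0.1, -1.5], [0.0, -0.2], [0.5, 1.1], [0.3, 1.1], [-0.3, -1.1], [-1.5, 0.3], [0.0, -1.4], [1.7, -0.3], [-0.6, -0.8], [-0.6, -1.4], [-0.2, 0.9], [-0.9, -0.9], [-1.1, -1.4], [-1.3, -0.6]]
gripend in vise -39.20188489756197 -247.75787111104177 67.30466684393838
q from jaw 4.35779485128633
```

```bash
cat >> h.py <<'E'
def ori(psi,k=0):
    f=psi/2+np.pi/4+k*np.pi/2; return [0,np.cos(f),np.sin(f),0]
def vw(vp,l):
    c,s=np.cos(vp[2]),np.sin(vp[2]); return np.array([vp[0]+c*l[0]-s*l[1],vp[1]+s*l[0]+c*l[1],l[2]])
E
python3 - <<'E'
from h import *
from m import C,D
V=[543,-78,-.081]; M=[475.9,271.3,.0616]
for n,p in dict(b1=(C(110,115),D(711,190)),b2=(C(312,60),D(488,180))).items(): print(n,np.round(tri(p)[0]))
print('tank',atz('scene',(710*.7,355*.7),0),atz('scene',(655*.7,345*.7),0))
R,t=P('wrist')[1:]; print('cam',-R.T@t,R, 'tcp',env.get_tcp_pos())
for k in (0,1):
  for n,p,psi in [('m',vw(M,[0,0,51]),M[2]),('mh',vw(M,[0,0,300]),M[2]),('v',vw(V,[0,20,82]),V[2]),('vh',vw(V,[0,0,330]),V[2])]+[(q,vw(V,[52*np.sin(q),-222,81+52*np.cos(q)]),V[2]) for q in (0,1.57,3.14,4.7)]:
    print(k,n,np.round(p),np.round(r,2) if (r:=env.inverse_kinematics(p,ori(psi,k))) is not None else None)
E
```

```text
[507.2 228.2  95. ] [1. 1.]
[502.6 317.4  94.3] [2.5 2.5]
[442.3 313.9  94.6] [3.2 3.2]
[449.  224.4  96.6] [3.8 3.8]
[474.9 270.4  97.9] [2.3 2.3]
edges [89, 60, 90, 58]
gripend [ 483.9 -321.7   67.3] [2. 2.]
jawtopback_p [ 582.5 -169.4  127.4] [2.5 2.5]
face_fix_p [599.7   2.4 108.7] [2.7 2.7]
fixbot_p [599.5   2.2  26.1] [3.8 3.8]
mould [4.75863678e+02 2.71321989e+02 6.15869815e-02] 1.8883631817247704
vise [ 5.43041905e+02 -7.79493949e+01 -8.10905592e-02 -4.94403796e+01
  8.31395355e+01]
[[-0.7, 0.6], [-0.6, 0.4], [-1.3, 1.0], [-0.1, 0.4], [-1.5, -0.6], [0.1, -1.5], [0.0, -0.2], [0.5, 1.1], [0.3, 1.1], [-0.3, -1.1], [-1.5, 0.3], [0.0, -1.4], [1.7, -0.3], [-0.6, -0.8], [-0.6, -1.4], [-0.2, 0.9], [-0.9, -0.9], [-1.1, -1.4], [-1.3, -0.6]]
gripend in vise -39.20188489756197 -247.75787111104177 67.30466684393838
q from jaw 4.35779485128633
b1 [433. 138.  98.]
b2 [309. 255.  98.]
tank [292.19402498 629.07837759   0.        ] [3.17411659e+02 5.19537832e+02 1.13686838e-13]
cam [114.83646017 518.78984191 373.12074132] [[ 0.36171807  0.93228272 -0.00299544]
 [ 0.88602036 -0.3427655   0.3122
[... 372 characters left out ...]
 0.    1.02]
0 1.57 [ 577. -303.   81.] [-0.59  0.39  0.21  1.38  0.    1.06]
0 3.14 [ 525. -299.   29.] [-0.63  0.3  -0.02  1.25  0.    1.02]
0 4.7 [ 473. -295.   80.] [-0.68  0.15 -0.09  1.33  0.    0.97]
1 m [476. 271.  51.] [ 0.4   0.14 -0.16  1.27  0.   -1.24]
1 mh [476. 271. 300.] [ 0.4   0.14  0.34  1.77  0.   -1.24]
1 v [545. -58.  82.] [-0.23  0.13 -0.11  1.33  0.   -1.72]
1 vh [543. -78. 330.] [-0.26  0.16  0.43  1.83  0.   -1.75]
1 0 [ 525. -299.  133.] [-0.63  0.25  0.13  1.45  0.   -2.12]
1 1.57 [ 577. -303.   81.] [-0.59  0.39  0.21  1.38  0.   -2.08]
1 3.14 [ 525. -299.   29.] [-0.63  0.3  -0.02  1.25  0.   -2.12]
1 4.7 [ 473. -295.   80.] [-0.68  0.15 -0.09  1.33  0.   -2.17]
```

```bash
python3 - <<'E' 
from h import *
V=[543,-78,-.081]; M=[475.9,271.3,.0616]
p=env.get_tcp_pos(); env.move_l([p[0],p[1],300],rate=250)
env.move_pose(vw(V,[-40,20,300]),ori(V[2])); snap('wrist','w1')
env.move_l(vw(V,[40,20,300]),rate=200); snap('wrist','w2')
env.move_pose(vw(M,[0,0,260]),ori(M[2])); snap('wrist','w3')
print(env.get_clock(),env.get_tcp_pos(),env.get_wrist_force())
i=[cv2.imread(f'pics/w{k}.png') for k in (1,2)]
cv2.imwrite('pics/w12.png',cv2.resize(np.hstack(i),(800,300)))
print(P('w1')[0][0])
for k in (1,2):
  print([np.round(proj(f'w{k}',vw(V,l))).tolist() for l in [(50,83,130),(-50,83,115),(50,-49,115),(-50,-49,115),(70,-145,0),(-70,125,0)]])
print([np.round(proj('w3',vw(M,l))).tolist() for l in [(30,-45,100),(30,45,100),(-30,45,100),(-30,-45,100)]])
E
```

```text
4.8417 [476.6650958  270.27211417 260.25517077] [-0.26967322 -0.82475525  0.03951309]
[326.3297504    0.         282.64270348]
[[380.0, 123.0], [273.0, 122.0], [365.0, 246.0], [274.0, 246.0], [355.0, 272.0], [259.0, 82.0]]
[[294.0, 123.0], [191.0, 122.0], [293.0, 246.0], [201.0, 246.0], [303.0, 272.0], [197.0, 82.0]]
[[312.0, 233.0], [315.0, 142.0], [249.0, 142.0], [252.0, 233.0]]
```

View pics/w1.png

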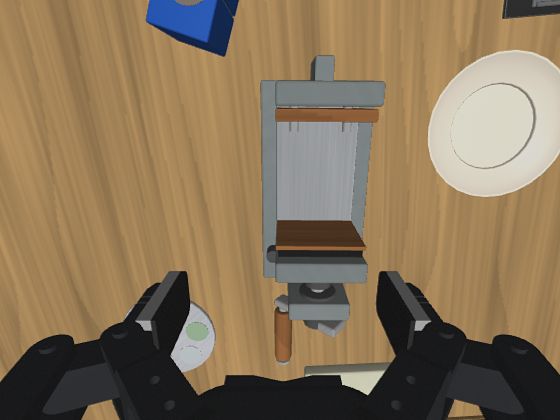

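View pics/w2.png

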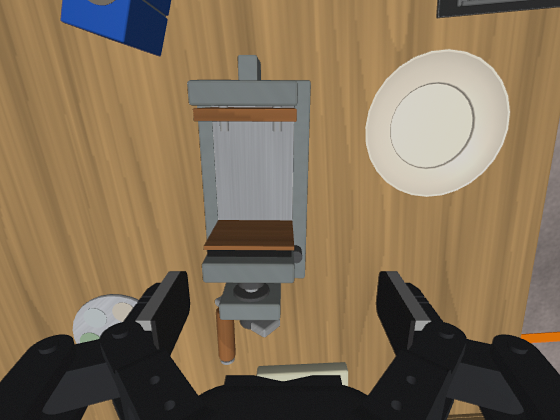

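View pics/w3.png

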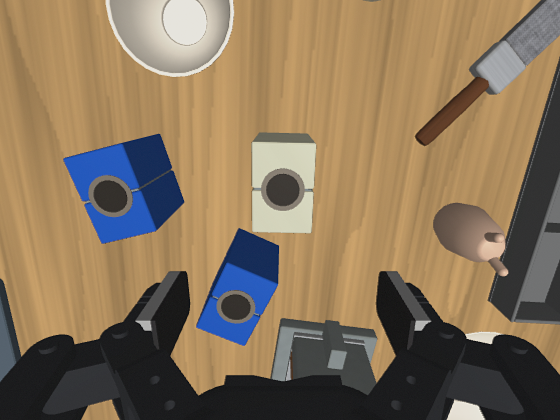

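Views: w3 shows the off-white mould's top at (252–316, 142–233), as predicted, with the blue ones at (110,195) and (236,305) clear of it. In w1 and w2 the jaw faces are at rows 247 and 121, within 1–2 px of prediction. The crank grip runs (281,305)→(284,362) in w1 and (220,305)→(226,361) in w2. Next I refine the vise and pick up the mould.

```bash
python3 - <<'E' | tail -8
from h import *
from m import rot,vm,fit
W=lambda k,x,y:(f'w{k}',(x,y))
o=[((-50,('j',0),115),W(1,276,247)),((50,('j',0),115),W(1,365,247)),((-50,('j',0),115),W(2,204,247)),((50,('j',0),115),W(2,293,247)),
((-50,('f',0),115),W(1,275.5,121)),((50,('f',0),115),W(1,378,121.5)),((-50,('f',0),115),W(2,194,120.5)),((50,('f',0),115),W(2,296,120.5))]
vp,r=fit(vm,o,[543,-78,-.081,-50,83]);print('vise w',np.round(vp,3),np.round(r,1).tolist())
for pr in [((1,365,247),(2,293,247)),((1,378,121.5),(2,296,120.5)),((1,284,362),(2,226,361))]:
    X,e=tri([W(*pr[0]),W(*pr[1])]); c,s=np.cos(vp[2]),np.sin(vp[2]); d=X[:2]-[544,-78]; print(np.round(X,1),np.round(e,1),'vise',c*d[0]+s*d[1],-s*d[0]+c*d[1])
M=[476.5,271,.06]
env.move_l(vw(M,[0,0,51]),ori(M[2]),rate=120)
print(env.get_wrist_force())
env.command_gripper(50,45)
print('gap',env.get_finger_gap(),env.get_finger_force(),env.get_wrist_force(),env.get_tcp_pos())
p=env.get_tcp_pos();env.move_l([p[0],p[1],230],rate=150)
print('gap',env.get_finger_gap(),env.get_wrist_force(),env.get_clock())
E
```

```text
q from jaw 4.35779485128633
vise w [ 5.45116e+02 -7.83720e+01 -8.50000e-02 -4.99820e+01  8.40340e+01] [[-0.6, -0.1], [1.3, 0.3], [-0.7, -0.3], [1.3, 0.1], [-0.4, -0.2], [0.0, -0.1], [-0.6, -0.1], [0.5, 0.4]]
[ 589.3 -131.9  115.2] [0.1 0.1] vise 49.67512725397269 -49.89913123638437
[601.5   1.4 117. ] [0.3 0.3] vise 50.585563333293415 83.99917657516383
[ 486.2 -308.7   85.4] [0.5 0.5] vise -38.09057996826448 -234.7490967689093
[-0.62006654  0.42537981 -0.4459421 ]
gap 59.602561405224705 49.825738607905805 [-1.4079723  -0.59612015  3.50238666] [476.61102785 271.19434092  51.72297675]
gap 59.601990562838196 [ 0.3111241  -0.6948572  -4.82439172] 8.4333
```

```bash
python3 - <<'E'
from h import *
V=[544.5,-78.2,-.083]
env.move_pose(vw(V,[0,25,225]),ori(V[2]))
env.move_l(vw(V,[0,25,90]),rate=120)
p=env.get_tcp_pos();print(p,vw(V,[0,25,90]))
f0=np.mean([env.get_wrist_force() for _ in range(4)],0); z=86
print(f0)
while z>79:
    env.move_l(vw(V,[0,25,z]),rate=15)
    f=env.get_wrist_force(); print(z,env.get_tcp_pos()[2].round(2),f.round(1))
    if f[2]-f0[2]>2.5: break
    z-=.7
snap('scene','s2')
env.command_gripper(85)
print(env.get_finger_gap(),env.get_wrist_force(),env.get_clock())
env.move_l(vw(V,[0,25,190]),rate=150)
a=snap('scene','s3')['color'][150:260,185:315]
snap('wrist','w4')
a=cv2.resize(a,(520,440),interpolation=cv2.INTER_CUBIC)[:,:,::-1]; b=cv2.imread('pics/w4.png')[20:,140:420][:400]
cv2.imwrite('pics/chk.png',np.hstack([a,cv2.resize(b,(280,440))]))
print(env.get_clock())
E
```

```text
[547.48315105 -53.44596717  91.22098344] [546.57261837 -53.28606308  90.        ]
[ 0.4198348   0.3178581  -4.69035464]
86 85.92 [-0.3 -0.2 -5.3]
85.3 85.22 [ 0.2 -0.9 -4.6]
84.6 84.52 [ 0.3  0.  -5. ]
83.89999999999999 83.81 [ 0.6 -0.9 -5.2]
83.19999999999999 83.17 [-0.3 -0.6 -5.4]
82.49999999999999 82.42 [ 0.2 -0.7 -3.7]
81.79999999999998 81.8 [ 0.7 -0.6 -4.6]
81.09999999999998 81.76 [-2.3  0.6 -1.6]
84.98417255188414 [ 0.32462579 -0.45492494  0.52886389] 13.5583
14.5333
```

View pics/chk.png

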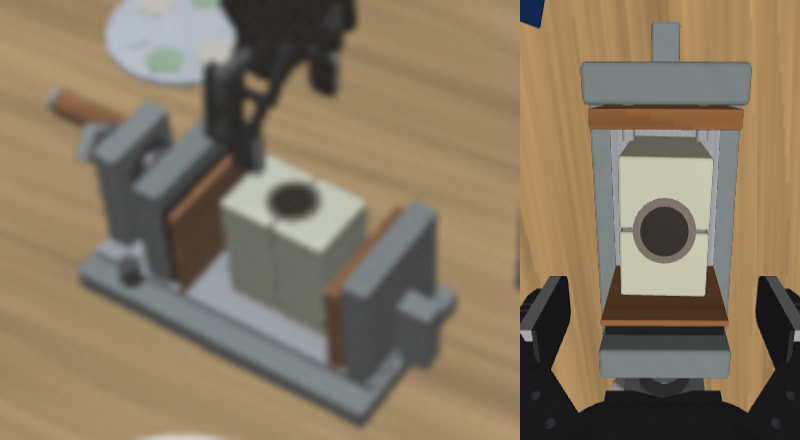

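The mould stands centred: its top's middle is at column 666, against 666 for the jaws. It is released and lies lengthwise along the screw. Next, grasp the crank grip and wind a first stretch.

```bash
cat > crank.py <<'E'
from h import *
V=[544.5,-78.2,-.083]; Y=-222
ex=np.array([np.cos(V[2]),np.sin(V[2]),0])
def cp(q,dz=0): return vw(V,[52*np.sin(q),Y,81+52*np.cos(q)+dz])
def F(q,n=1):
    f=np.mean([env.get_wrist_force() for _ in range(n)],0); x,z=f@ex,f[2]
    return -(x*np.cos(q)-z*np.sin(q)), x*np.sin(q)+z*np.cos(q), f
def qact():
    p=env.get_tcp_pos(); d=(p-vw(V,[0,Y,81])); return np.arctan2(d@ex,d[2])%(2*np.pi), np.hypot(d@ex,d[2])
E
python3 - <<'E'
from crank import *
q=3.96
p=env.get_tcp_pos(); env.move_l([p[0],p[1],240],rate=200)
env.move_pose(cp(q,110),ori(V[2],1)); env.command_gripper(60)
print(env.get_clock(),F(q,3))
env.move_l(cp(q),rate=120)
snap('side','sg'); snap('scene','sg2')
print(env.get_wrist_force(),env.get_tcp_pos(),cp(q))
env.command_gripper(10,30)
print('gap',env.get_finger_gap(),env.get_finger_force(),F(q,3),env.get_clock())
if 20<env.get_finger_gap()<28:
  for k in range(6):
    q+=.25; env.move_l(cp(q),rate=80); a=F(q); print(round(q,2),np.round(a[0],1),np.round(a[1],1),np.round(a[2],1),np.round(qact(),2),round(env.get_clock(),2))
    if np.linalg.norm(a[2])>35: break
E
```

```text
18.3083 (np.float64(-0.3724184933587493), np.float64(-0.5435276227916092), array([ 0.14041509, -0.02858749,  0.64332575]))
[-0.24635602 -0.15668254 -0.13560282] [ 489.11811415 -297.00355951   46.86877308] [ 488.26280269 -296.28844455   45.46399021]
gap 22.98351055845205 29.290704131126404 (np.float64(-5.539411584745839), np.float64(1.9192597228065738), array([-5.26113837, -0.67915869,  2.73250081])) 19.8917
4.21 0.1 3.5 [-3.1 -1.2 -1.8] [ 4.22 52.77] 20.2
4.46 -1.0 4.1 [-4.4 -1.5 -0. ] [ 4.48 52.38] 20.51
4.71 -1.8 4.8 [-4.9 -1.7  1.8] [ 4.73 51.99] 20.82
4.96 -0.7 2.5 [-2.4 -2.6  1.3] [ 4.98 51.68] 21.12
5.21 0.7 0.8 [-1.3 -2.9 -0.3] [ 5.23 51.42] 21.43
5.46 2.7 -5.0 [ 1.6 -3.6 -5.4] [ 5.47 51.29] 21.74
```

```bash
python3 - <<'E'
from crank import *
q=5.46
while q<11.5:
    q+=.25; env.move_l(cp(q),rate=80); a=F(q)
    print(round(q,2),np.round(a[0],1),np.round(a[1],1),np.round(a[2],1),np.round(qact()[1],2))
    if np.linalg.norm(a[2])>35: break
print(env.get_finger_gap(),env.get_finger_force(),env.get_clock())
snap('scene','s5');snap('side','d5')
E
```

```text
5.71 2.5 -7.0 [ 1.2 -5.8 -7.3] 51.13
5.96 3.0 -6.8 [-1.2 -5.2 -7.4] 50.97
6.21 2.3 -5.2 [-2.3 -4.4 -5.3] 50.81
6.46 1.2 -5.3 [-2.6 -5.6 -5. ] 50.75
6.71 0.6 -4.8 [-2.9 -4.8 -4.2] 50.79
6.96 -0.9 -4.2 [-2.3 -4.1 -3.9] 50.93
7.21 -1.5 -3.4 [-2.2 -4.7 -3.3] 51.12
7.46 -2.3 -3.1 [-2.3 -4.4 -3.3] 51.38
7.71 -1.6 -1.7 [-1.8 -4.9 -1.8] 51.65
7.96 -1.0 -0.8 [-1.3 -4.5 -0.9] 52.02
8.21 0.3 -1.1 [-1.3 -5.5  0.7] 52.37
8.46 1.2 1.5 [ 1.5 -5.1  0.1] 52.66
8.71 2.4 2.4 [ 3.  -4.9 -0.2] 52.9
8.96 3.8 4.8 [ 5.1 -6.1 -2.6] 53.06
9.21 4.5 6.7 [ 5.3 -5.5 -5.6] 53.14
9.46 4.3 6.2 [ 3.5 -7.5 -6.3] 53.24
9.71 1.8 5.1 [-0.2 -6.  -5.4] 53.27
9.96 1.4 3.1 [-0.9 -6.  -3.4] 53.22
10.21 0.2 2.6 [-2.1 -5.1 -2. ] 53.05
10.46 -0.4 2.4 [-2.7 -5.6 -0.9] 52.87
10.71 -1.7 1.9 [-2.7 -5.2  1.1] 52.55
10.96 -0.7 1.5 [-2.  -4.7  0.6] 52.2
11.21 0.0 -0.0 [-0.4 -5.3 -0. ] 51.86
11.46 1.0 -1.7 [ 0.6 -5.3 -1.7] 51.56
11.71 1.4 -2.5 [ 0.4 -6.4 -2.7] 51.34
23.13255459205632 31.346207857131958 29.45
```

```bash
python3 - <<'E'
from h import *
a=cv2.imread('pics/s5.png')[150:260,185:315];b=cv2.imread('pics/d5.png')[185:315,235:355]
cv2.imwrite('pics/c5.png',np.hstack([cv2.resize(a,(440,372),interpolation=2),cv2.resize(b,(343,372),interpolation=2)]))
E
```

```text
(no output)
```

View pics/c5.png

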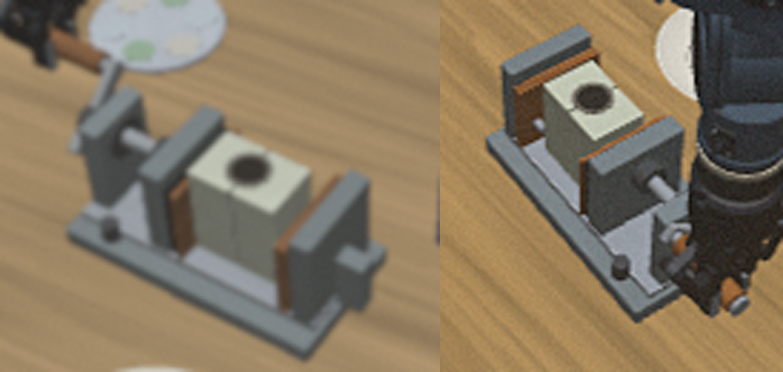

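The jaw has advanced and the crank grip is still held. In the left crop the screw is exposed and the face is just behind the mould at about (190,215). I carry on and compare the tangential force with the same phase one turn earlier.

```bash
python3 - <<'E'
from crank import *
q=11.71
bq=np.arange(8.21,11.72,.25); bf=[.3,1.2,2.4,3.8,4.5,4.3,1.8,1.4,.2,-.4,-1.7,-.7,0,1.0,1.4]
hi=0
while q<16.1:
    q+=.25 if q<14.8 else .1
    env.move_l(cp(q),rate=80 if q<14.8 else 50); a=F(q,2); d=a[0]-np.interp(q-2*np.pi,bq,bf)
    print(round(q,2),np.round(a[0],1),np.round(a[1],1),np.round(a[2],1),np.round(qact(),2),'d',round(d,1) if q>14.4 else '')
    if np.linalg.norm(a[2])>35 : break
    if q>15 and d>5: break
print(env.get_finger_gap(),env.get_clock())
E
```

```text
11.96 2.4 -1.7 [-1.5 -5.9 -2.8] [ 5.64 51.13] d 
12.21 3.3 -1.3 [-3.2 -6.9 -2.4] [ 5.88 50.89] d 
12.46 3.1 -0.3 [-3.6 -6.3 -0.7] [ 6.14 50.77] d 
12.71 3.0 -1.7 [-3.7 -6.  -1.2] [ 0.12 50.66] d 
12.96 0.8 -1.9 [-1.9 -5.5 -1.4] [ 0.39 50.69] d 
13.21 -0.6 -1.6 [-1.  -5.9 -1.7] [ 0.65 50.85] d 
13.46 -0.9 -1.0 [-0.7 -5.7 -1.4] [ 0.9  51.07] d 
13.71 -0.4 -1.6 [-1.7 -5.8 -1.1] [ 1.16 51.29] d 
13.96 -0.5 -0.4 [-0.8 -5.5 -0.6] [ 1.41 51.62] d 
14.21 -0.7 0.6 [ 0.1 -6.1 -0.7] [ 1.66 51.96] d 
14.46 0.2 0.6 [ 0.1 -5.5  0. ] [ 1.9  52.27] d -0.1
14.71 1.2 1.2 [ 1.3 -4.5  0.4] [ 2.13 52.63] d 0.2
14.96 3.2 2.4 [ 3.6 -5.2  0.5] [ 2.35 52.88] d 1.0
15.06 3.9 3.3 [ 4.8 -4.2 -0.3] [ 2.44 52.96] d 1.1
15.16 5.1 3.6 [ 5.8 -5.  -0.4] [ 2.53 53.01] d 1.8
15.26 4.9 4.1 [ 5.8 -5.6 -1.5] [ 2.63 53.08] d 1.1
15.36 6.6 6.1 [ 7.9 -4.9 -3.5] [ 2.73 53.13] d 2.5
15.46 7.1 6.1 [ 7.8 -6.5 -4.2] [ 2.82 53.13] d 2.7
15.56 8.1 8.3 [ 8.7 -6.8 -7.1] [ 2.92 53.14] d 3.6
15.66 9.4 7.7 [ 9.3 -6.4 -7.2] [ 3.02 53.14] d 5.1
23.364120907392074 35.4083
```

```bash
python3 - <<'E'
from crank import *
q=15.66
while q<15.95:
    q+=.08
    env.move_l(cp(q),rate=40); a=F(q,3); print(round(q,2),np.round(a[0],1),np.round(a[1],1),np.round(a[2],1),np.round(qact(),2))
    if a[0]>11.8: break
env.dwell(.3);print(np.round(F(q,3)[0],1),env.get_finger_gap(),env.get_clock())
snap('scene','s6');snap('side','d6')
E
```

```text
15.74 10.8 9.1 [ 9.9 -7.8 -9.5] [ 3.1  53.13]
15.82 11.3 9.1 [  9.6  -6.9 -10.3] [ 3.18 53.13]
15.9 12.1 9.2 [  9.6  -7.4 -11.4] [ 3.26 53.15]
12.8 23.080020960083566 36.4583
```

```bash
python3 - <<'E'
from crank import *
env.command_gripper(70)
print(env.get_wrist_force(),env.get_finger_gap())
p=env.get_tcp_pos(); env.move_l([p[0],p[1],260],rate=150)
env.move_pose(vw(V,[0,20,300]),ori(V[2],0)); env.dwell(.3)
w=snap('wrist','w7')['color'];snap('scene','s7');snap('side','d7')
print(env.get_clock(),env.get_wrist_force())
a=cv2.imread('pics/s7.png')[150:260,185:315];b=cv2.imread('pics/d7.png')[185:315,235:355]
l=np.hstack([cv2.resize(a,(390,330),interpolation=2),cv2.resize(b,(305,330),interpolation=2)])
r=cv2.resize(w[40:390,190:400,::-1],None,fx=.75,fy=.75); 
c=np.zeros((600,800,3),np.uint8); c[:330,:695]=l; c[332:332+r.shape[0],:r.shape[1]]=r
c[332:332+263,200:550]=cv2.resize(w[40:290,190:400][:, :, ::-1],(350,263)); cv2.imwrite('pics/fin.png',c)
E
```

```text
[-0.52084271 -0.39837114  0.22604245] 69.62480187812851
42.1833 [-0.50552847 -0.66412465 -0.14126438]
```

View pics/fin.png

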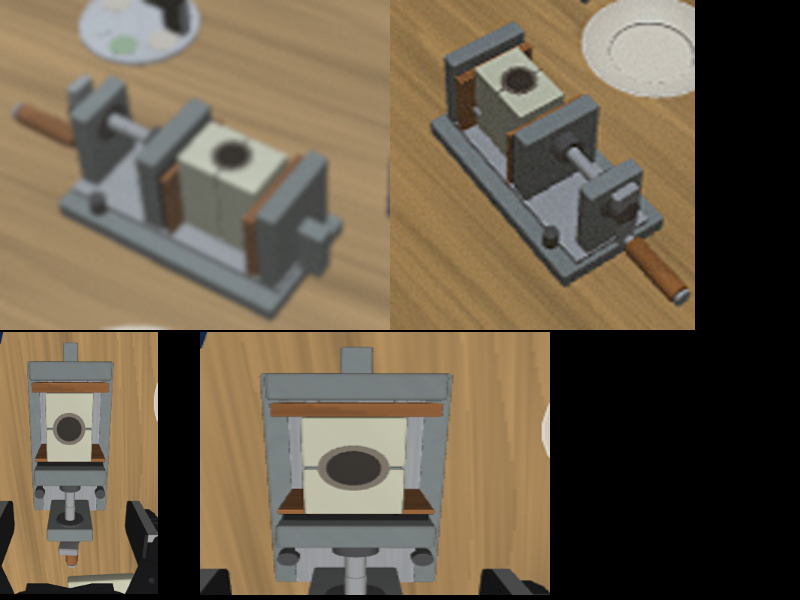

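The mould is straight and centred, touching both wooden faces (wrist crop, 302–406). The crank stands released at the bottom, and the last force reading on it was about 12.8 N. I'm handing the job in.

```bash
python3 -c "
from rig import env
print(env.close_job(),env.get_clock())"
```

```text
the job is handed in; nothing more can be done
the job is handed in; nothing more can be done
```

The mould stands upright and centred, held between both jaws. I stopped winding at about 12.8 N on the grip (13 N is firm), let go of the crank, and handed in just after 42 s, well under the 72 s limit.

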